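Park the solder spools at the top of the sloping rack

ROBOT

A 7-joint arm with a two-finger parallel gripper is mounted at the origin on a cart in front of the work surface, level with it; the furniture and walls round the work are solid. World frame = base frame: x ahead of the robot, y to its left, z up, the work surface at z = 0. Lengths are in m, angles in rad, forces in N, time in s.
With the tool pointing down it reaches from about 0.4 to 0.85 m from the base axis. Payload 4.5 kg.
Tool frame: the origin (TCP) lies between the finger pads; the fingertips stand 11 mm ahead of it and the grasp point (between the pads) lies 8 mm behind it (r.nose_length is the distance from the TCP to the fingertips, in m); z points along the fingers, y is the line along which they close (so a half turn about z gives the same grasp; the last joint's range is limited). The gripper opens to 88 mm and grips with 3 to 60 N. Pads are 18 mm wide; open, the fingers measure 123 mm over their backs; the gripper's body (75 mm by 187 mm) begins 45 mm behind the grasp point.
Start: joints at [-1.155, 0.689, -0.195, 1.565, 0.157, 0.902, -0.215], TCP at [0.233, 0.58, 0.25] pointing down, gripper open.
Joint ranges: [-3.01, 3.01], [-0.46, 2.08], [-1.47, 1.51], [0.13, 2.56], [-1, 4.14], [0.04, 2.09], [-2.66, 2.66]. Speed limits (rad/s): [2.57, 2.57, 3.14, 3.14, 3.14, 3.14, 3.14].

INTERFACE

Orientations are given as a unit quaternion [x, y, z, w].
In Python, from plant import get_state, snapshot, camera_model, r gives the robot as it stands.
- The arm moves only by the shell command python3 -m inch 'ROWS' [FORCE]. ROWS is text: rows parted by semicolons, each of 7 numbers parted by spaces: the opening, from -1 (shut) to 1 (fully open), then the shift along the tool's x, y, z in m, then the turn, a rotation vector about the tool's x, y, z in rad. A call has 1 to 20 rows; each row shifts and turns the commanded pose from where the row before left it, along the tool's axes as they then stand; what a row does not reach is not made up. A row lasts 1/12 s, in which the tool goes at most 41.7 mm and 7.16 degrees, less where a joint would pass 70% of its speed; a pose out of reach is approached as far as the arm can. A call is refused whole if a number of a shift passes 0.0417 or a number of a turn 0.125, either way. A call with a gripper value outside its range is refused whole. The fingers move at their own pace and stop on an object; FORCE is the grip in N (left out, the last holds). Time passes only in rows, so rows that do not move let the fingers close. It gives the time, the measured TCP pose, the force, the opening and the grip force at its end, in the units of the state.
- get_state(): the state, without advancing time (a new reading comes with each control period).
- snapshot(name): name is "side" or "top"; returns (picture, depth): 400x640x3 uint8, red, green, blue; 400x640 float32, m along the optical axis (not along the pixel's ray), 0 where there is no reading.
- camera_model(name): a dict with "intrinsics" (3x3 intrinsics, pixels), "view" (4x4, takes a point from world to camera coordinates). Camera axes: x right, y down, z forward; pixel columns grow to the right and rows downward; lengths in m; the calibration is good to about 2 mm. A picture is of the moment at which its call begins. camera_model takes no time and is no camera call.
- r.finish_job(): hands the job in; it is judged then, once.
The state is a dict: "clock": time; "q": joint angles; "qd": joint speeds; "joint_torque": joint torques, N m; "tool_pos": TCP position; "eef_rot": TCP orientation; "contact_force": force on the tool from outside, world axes, zero at the start; "moment": the same for the moment, N m; "opening": opening from 0.0 (shut) to 1.0 (fully open); "finger_force": force on a finger pad.
Only numpy, scipy, OpenCV 4.12 (cv2) and the standard library are available. Lean on these libraries where they do the work, as an engineer would, in place of code of your own. Each camera call takes 0.05 s, during which the arm holds its last target. There are 200 camera calls.

TASK

Push each of the two solder spools in the spool rack up its sloping lane with the fingertips, over the thin steel rod and into the pocket at the top stop, so that both stay up there and do not roll back when let go. Only push them: never lift a spool off its lane, and leave the things beside the rack where they are.

Things in the scene. Friction and masses are not known exactly. Their poses are not given: they have to be found in the camera images.
- rack: Plywood spool rack, 110 mm wide, 250 mm long, fixed: two gutters side by side, sloping up at 10 degrees; origin on the table under its middle, x points uphill (level), y left. Lane middles at y +-26 mm; lane foot at x -120 mm (floor 16 mm over the table), stop at x +114 mm (floor 57 mm). A thin steel rod crosses each floor shortly before the stop; the pocket between holds one spool.
- lane_left (a point): Foot of the left lane (left looking up the slope): on its floor, mid-width, at the lip's inner face. x runs up the sloping floor, y left, z square off the floor. In this frame: lip top z 18 mm, wall tops z 14 mm, inner walls y +-23 mm, rod (4 mm proud) across the floor at x 190 mm, stop face x 237.5 mm, stop top z 30 mm. A parked spool's centre is at x 205 to 209 mm, z 28 mm.
- lane_right (a point): Foot of the right lane (right looking up the slope): on its floor, mid-width, at the lip's inner face. x runs up the sloping floor, y left, z square off the floor. In this frame: lip top z 18 mm, wall tops z 14 mm, inner walls y +-23 mm, rod (4 mm proud) across the floor at x 190 mm, stop face x 237.5 mm, stop top z 30 mm. A parked spool's centre is at x 205 to 209 mm, z 28 mm.
- spool_left_center (a point): Centre of the solder spool lying on its side in the left lane, free to roll; z is its axis, across the lane (x, y turn with it). Two flanges 57 mm across, 2 mm thick, 42 mm over all; core between them 48 mm across, 38 mm long. It starts against the foot lip (lane frame x 26, z 28 mm) and rolls back there if let go short of the rod.
- spool_right_center (a point): Centre of the solder spool lying on its side in the right lane, free to roll; z is its axis, across the lane (x, y turn with it). Two flanges 57 mm across, 2 mm thick, 42 mm over all; core between them 48 mm across, 38 mm long. It starts against the foot lip (lane frame x 26, z 28 mm) and rolls back there if let go short of the rod.
- spool_left: The spool in the left lane; origin at the centre of one flange's outer face, z along the spool's axis through its centre 21 mm on. About 0.26 kg, smooth slippery plastic.
- spool_right: The spool in the right lane; origin at the centre of one flange's outer face, z along the spool's axis through its centre 21 mm on. About 0.26 kg, smooth slippery plastic.
- heatsink: Bystander: small black finned heat sink, 30 x 35 x 20 mm high, on the table left of the rack; origin at the centre of its underside.
- tape_roll: Bystander: roll of black tape lying flat, about 50 mm across, 19 mm high, on the table left of the rack; origin at the centre of its underside.
- capacitor: Bystander: blue standing capacitor can, 25 mm across, 40 mm high, on the table right of the rack; origin at the centre of its underside.
- marker: Bystander: white felt marker with black cap lying on the table right of the rack, 135 mm long along its y, 17 mm thick; origin under its middle.
There are look-alikes about, which are no part of the job. What is shaped like the spool_left but yellow is not meant.

How it is judged:
By the outcome, as a careful person would: the job done as asked, in the order asked, and still so for the second after the job is handed in, with the robot touching nothing.
It also fails if it takes over 54 s, if anything falls off the work surface, if the arm or the gripper's body presses on something with over 40 N, if the wrist force passes 120 N, or if a joint passes its speed limit or range.

## Working session

There is one attempt and no reset: what is moved stays moved. The work goes in short steps, Python scripts to look and compute and a shell command to move; the robot and the scene stay as the last step left them, time stands still between calls to the robot, and variables do not carry over. Pictures are saved under pics/ and viewed, at most 10 in all, crops included, and the job is handed in when it is done.

```bash
mkdir -p pics; ls; python3 - <<'E'
from plant import *
import cv2,numpy as np
for n in("side","top"):
    p,d=snapshot(n); cv2.imwrite(f"pics/{n}0.png",p[:,:,::-1]); np.save(f"pics/{n}d.npy",d)
    m=camera_model(n); print(n,m["intrinsics"],np.round(m["view"],3))
s=get_state();print(s["clock"],s["tool_pos"],s["eef_rot"],s["opening"],s["contact_force"])
E
```

```text
pics
side [[423.56042036   0.         316.7722545 ]
 [  0.         423.56042036 202.6547441 ]
 [  0.           0.           1.        ]] [[-0.996 -0.093  0.001  0.536]
 [-0.05   0.53  -0.847  0.08 ]
 [ 0.079 -0.843 -0.532  0.862]
 [ 0.     0.     0.     1.   ]]
top [[479.15228994   0.         320.83164386]
 [  0.         479.15228994 195.75486041]
 [  0.           0.           1.        ]] [[-0.027 -0.999  0.017  0.01 ]
 [-0.987  0.024 -0.157  0.566]
 [ 0.157 -0.021 -0.987  1.061]
 [ 0.     0.     0.     1.   ]]
0.1 [0.23270188 0.57946603 0.24898278] [ 1.89723616e-01  9.81837185e-01 -8.24042237e-04 -1.11695197e-04] 1.0012385747767965 [ 0.36629272 -0.11390614 -0.02650933]
```

View pics/top0.png

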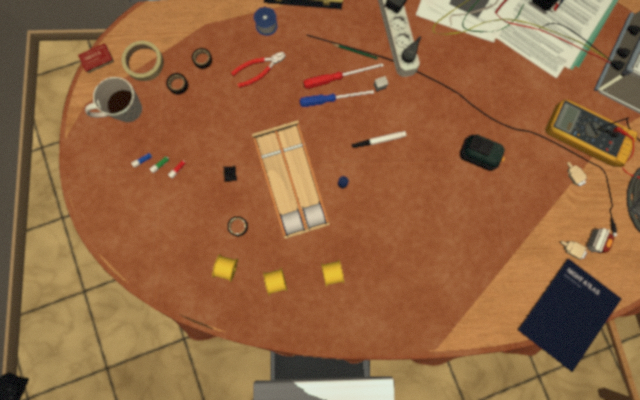

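View pics/side0.png

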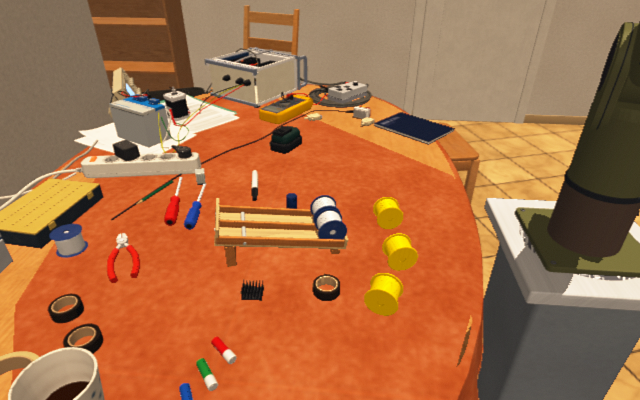

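The top view shows the rack from (253,133) at the stop end to (328,225) at the foot. The two silver-white spools with dark flanges are in its lanes at (291,223) and (315,215). Look-alikes are the three yellow spools at (225,268), (275,282) and (333,273) and a lone white/blue spool at side (68,240). The two in the rack lanes are the ones meant; I'll confirm with an enlarged crop.

```bash
python3 - <<'E'
import cv2,numpy as np
a=cv2.imread("pics/top0.png")[115:245,240:350]; b=cv2.imread("pics/side0.png")[185:275,205:360]
a=cv2.resize(a,None,fx=4,fy=4,interpolation=2); b=cv2.resize(b,None,fx=2.2,fy=2.2,interpolation=2)
c=np.zeros((520,440+b.shape[1],3),np.uint8); c[:,:440]=a; c[:b.shape[0],440:]=b
cv2.imwrite("pics/crop.png",c); print(c.shape)
E
```

```text
(520, 781, 3)
```

View pics/crop.png

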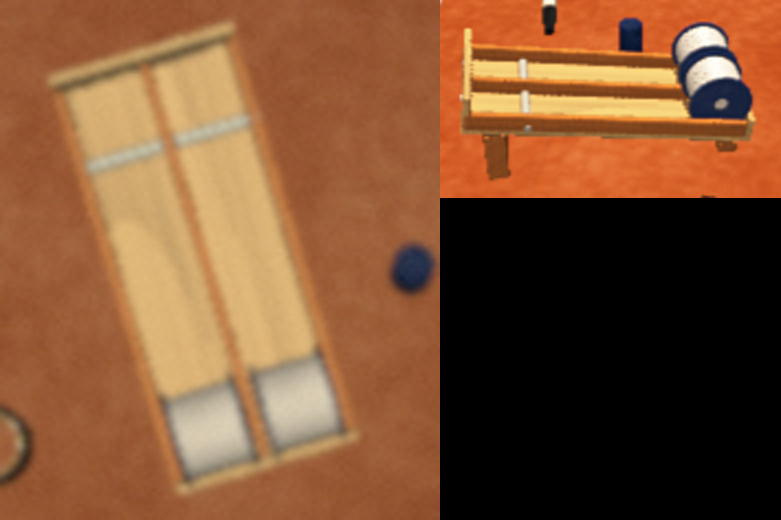

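The crop confirms the targets. Both white/blue-flanged spools sit in the lanes against the lip, with cores at crop (210,432) and (298,403). The rods run crop (88,166)-(163,147) and (174,143)-(250,121), and the lip's inner edge runs about (186,480)-(352,430).

```bash
cat > h.py <<'E'
from plant import *
import numpy as np
from scipy.spatial.transform import Rotation as R
def ray(n,u,v,z):
    m=camera_model(n);V=m["view"];d=np.linalg.inv(m["intrinsics"])@[u,v,1]
    c=-V[:3,:3].T@V[:3,3];d=V[:3,:3].T@d
    return c+d*(z-c[2])/d[2]
def pix(n,p):
    m=camera_model(n);q=m["intrinsics"]@(m["view"]@np.r_[p,1])[:3];return q[:2]/q[2]
E
python3 - <<'E'
from h import *
t=lambda x,y,z:ray("top",240+(x+.5)/4-.5,115+(y+.5)/4-.5,z)
s=lambda x,y,z:ray("side",205+(x-440)/2.2,185+y/2.2,z)
np.set_printoptions(precision=4,suppress=True)
rl=[t(88,166,.053),t(163,147,.053)];rr=[t(174,143,.053),t(250,121,.053)]
f=[t(186,480,.0337),t(352,430,.0337)]
st=[t(50,80,.087),t(233,27,.087)]
A=(rl[0]+rr[1])/2;B=(f[0]+f[1])/2;d=A-B
print("rodmid",A,"lipmid",B,"len",np.hypot(*d[:2]),"yaw",np.degrees(np.arctan2(d[1],d[0])))
for a,b in((rl[0],rr[1]),f,st):
    e=a-b;print("cross yaw",np.degrees(np.arctan2(-e[0],e[1])),np.hypot(*e[:2]),(a+b)/2)
print("side rod L",s(525,93,.053),s(526,112,.053),"R",s(523,61,.053),s(523,79,.053),"top",rl,rr)
E
```

```text
rodmid [0.6731 0.0828 0.053 ] lipmid [0.4923 0.029  0.0337] len 0.1886052257187252 yaw 16.556324268553972
cross yaw 14.693640240970709 0.09744758001730952 [0.6731 0.0828 0.053 ]
cross yaw 15.34601951415887 0.09977982354228575 [0.4923 0.029  0.0337]
cross yaw 15.520273023123655 0.10775496678124519 [0.7171 0.0955 0.087 ]
side rod L [0.6713 0.0875 0.053 ] [0.6639 0.1146 0.053 ] R [0.6852 0.038  0.053 ] [0.6782 0.0666 0.053 ] top [array([0.6608, 0.1299, 0.053 ]), array([0.6711, 0.0864, 0.053 ])] [array([0.6733, 0.08  , 0.053 ]), array([0.6855, 0.0356, 0.053 ])]
```

```bash
cat >> h.py <<'E'
yaw=np.radians(16.1);O=np.array([.6099,.0637,0])
Z=R.from_euler('z',yaw);Ln=Z*R.from_euler('y',-np.radians(10))   # lane axes
F=O+Z.apply([-.120,0,.016])                # foot, midway between lanes
T=Ln*R.from_matrix(np.array([[-1,0,0],[0,1,0],[0,0,-1.]]).T)  # tool: x downhill, y left, z into floor
def plan(x,z,y=0):   # tip centre in lane coordinates (mm) -> deltas
    s=get_state();Rc=R.from_quat(s["eef_rot"]);p=F+Ln.apply(np.array([x,y,z])/1e3+[0,0,r.nose_length])
    tip=Ln.inv().apply(s["tool_pos"]+Rc.apply([0,0,r.nose_length])-F)*1e3
    np.set_printoptions(precision=4,suppress=True)
    print("t",s["clock"],"tip lane mm",tip,"turn",(Rc.inv()*T).as_rotvec(),"shift after turn, tool mm",T.inv().apply(p-s["tool_pos"])*1e3,"F",s["contact_force"],"open",s["opening"])
E
python3 -c "
from h import *
plan(-22,120)"
```

```text
t 0.1 tip lane mm [-59.3283 600.1248 235.8684] turn [-0.0595 -0.1686 -0.6609] shift after turn, tool mm [ -35.4079 -600.1398  115.6995] F [ 0.3663 -0.1139 -0.0265] open 1.0012385747767965
```

```bash
python3 -m inch '-0.216 0 0 0 -0.0099 -0.0281 -0.110;-0.216 0 0 0 -0.0099 -0.0281 -0.110;-0.216 0 0 0 -0.0099 -0.0281 -0.110;-0.216 0 0 0 -0.0099 -0.0281 -0.110;-0.216 0 0 0 -0.0099 -0.0281 -0.110;-0.216 0 0 0 -0.0099 -0.0281 -0.110;-0.216 0 0 0 0 0 0;-0.216 0 0 0 0 0 0'
python3 -c "
from h import *
plan(-22,120)"
```

```text
clock: 0.77
tool_pos: [0.2325, 0.5797, 0.2495]
eef_rot: [-0.138, 0.987, 0.013, 0.086]
contact_force: [-0.3, -0.2, 0.4]
opening: 0.419
finger_force: 0.0
t 0.7667 tip lane mm [-57.4747 600.4395 236.2069] turn [ 0.0005 -0.0002 -0.0034] shift after turn, tool mm [ -35.473  -600.4338  116.2069] F [-0.2826 -0.2306  0.4309] open 0.4191535006661754
```

```bash
python3 -m inch '-0.216 -0.0018 -0.03 0.004 0 0 0;-0.216 -0.0018 -0.03 0.004 0 0 0;-0.216 -0.0018 -0.03 0.004 0 0 0;-0.216 -0.0018 -0.03 0.004 0 0 0;-0.216 -0.0018 -0.03 0.004 0 0 0;-0.216 -0.0018 -0.03 0.004 0 0 0;-0.216 -0.0018 -0.03 0.004 0 0 0;-0.216 -0.0018 -0.03 0.004 0 0 0;-0.216 -0.0018 -0.03 0.004 0 0 0;-0.216 -0.0018 -0.03 0.004 0 0 0;-0.216 -0.0018 -0.03 0.004 0 0 0;-0.216 -0.0018 -0.03 0.004 0 0 0;-0.216 -0.0018 -0.03 0.004 0 0 0;-0.216 -0.0018 -0.03 0.004 0 0 0;-0.216 -0.0018 -0.03 0.004 0 0 0;-0.216 -0.0018 -0.03 0.004 0 0 0;-0.216 -0.0018 -0.03 0.004 0 0 0;-0.216 -0.0018 -0.03 0.004 0 0 0;-0.216 -0.0018 -0.03 0.004 0 0 0;-0.216 -0.0018 -0.03 0.004 0 0 0'
python3 -c "
from h import *
plan(-22,120)"
```

```text
clock: 2.43
tool_pos: [0.4474, 0.0151, 0.1762]
eef_rot: [-0.137, 0.987, 0.013, 0.087]
contact_force: [0.9, 0.5, 0.5]
opening: 0.393
finger_force: 0.0
t 2.4333 tip lane mm [-20.9693  -1.611  155.3581] turn [ 0.      0.0016 -0.0053] shift after turn, tool mm [ 1.0136  1.6114 35.3581] F [0.9438 0.5271 0.5475] open 0.3928465455352604
```

```bash
python3 -m inch '-0.216 0 0.0016 0.02 0 0 0;-0.216 0 0 0.025 0 0 -0.005;-0.216 0 0 0.025 0 0 0;-0.216 0 0 0.025 0 0 0;-0.216 0 0 0.01 0 0 0;-0.216 0 0 0 0 0 0;-0.216 0 0 0 0 0 0'
python3 - <<'E'
from h import *
import cv2
plan(-22,24)
ims=[]
for n in("side","top"):
    p,_=snapshot(n);p=p[:,:,::-1]
    p=p[150:280,200:400] if n=="side" else p[115:245,240:440]
    ims.append(cv2.resize(p,None,fx=3.8,fy=2.3 if 0 else 3.8*0.6,interpolation=2) if 0 else cv2.resize(p,None,fx=2,fy=2,interpolation=2))
cv2.imwrite("pics/a1.png",np.hstack(ims))
E
```

```text
clock: 3.02
tool_pos: [0.444, 0.0167, 0.1172]
eef_rot: [-0.14, 0.988, 0.008, 0.067]
contact_force: [-0.5, -0.5, -0.1]
opening: 0.394
finger_force: 0.0
t 3.0167 tip lane mm [-34.4666   0.8367  97.727 ] turn [-0.0022 -0.0391  0.0015] shift after turn, tool mm [-12.0368  -0.8607  73.7186] F [-0.4568 -0.4531 -0.0896] open 0.3940956069937422
```

View pics/a1.png

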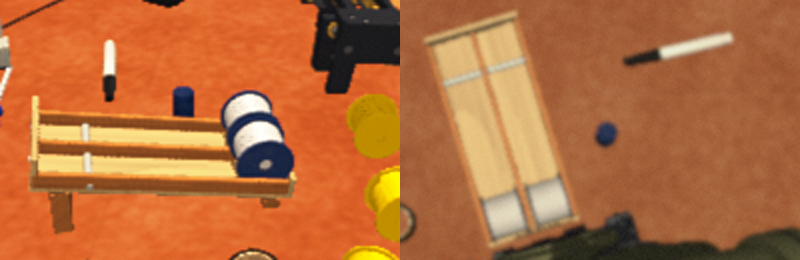

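```bash
python3 -c "
from h import *
print(get_state()['q'])"
```

```text
[ 0.06083352  0.71867548 -0.30265355  2.32765479  1.67851717  0.18454012
  0.02993677]
```

```bash
cat >> h.py <<'E'
Tv=Z*R.from_matrix(np.array([[-1,0,0],[0,1,0],[0,0,-1.]]).T)
def planv(u,z,y=0):   # vertical tool; tip in rack coords mm
    s=get_state();Rc=R.from_quat(s["eef_rot"]);p=O+Z.apply(np.array([u,y,z])/1e3)+[0,0,r.nose_length]
    tip=Z.inv().apply(s["tool_pos"]+Rc.apply([0,0,r.nose_length])-O)*1e3
    np.set_printoptions(precision=4,suppress=True)
    print("t",s["clock"],"tip rack mm",tip,"turn",(Rc.inv()*Tv).as_rotvec(),"shift tool mm",Tv.inv().apply(p-s["tool_pos"])*1e3,"F rack",Z.inv().apply(s["contact_force"]),"open",s["opening"],"q",s["q"])
E
python3 -m inch '-0.216 -0.01 0 -0.025 0 0 0;-0.216 -0.005 0 -0.025 0 0 0;-0.216 0 0 0 0 0.07 0;-0.216 0 0 0 0 0.065 0;-0.216 0 0 0 0 0 0;-0.216 0 0 0 0 0 0'
python3 -c "
from h import *
planv(-146,40)"
```

```text
clock: 3.62
tool_pos: [0.4535, 0.0142, 0.1411]
eef_rot: [-0.139, 0.99, -0.006, 0.026]
contact_force: [-0.2, 0.3, -0.8]
opening: 0.393
finger_force: 0.0
t 3.6167 tip rack mm [-163.4734   -4.3753  130.0977] turn [-0.0193  0.0489 -0.0016] shift tool mm [-18.0113   4.1622  90.0825] F rack [-0.127   0.3712 -0.8028] open 0.3928197011101775 q [ 0.1765  0.7022 -0.5067  2.2057  0.9601  0.4129  0.7245]
```

```bash
python3 -m inch '-0.216 0 0 0 -0.0193 0.0489 0;-0.216 -0.009 0.002 0 0 0 0;-0.216 -0.009 0.002 0.02 0 0 0;-0.216 0 0 0.025 0 0 0;-0.216 0 0 0.02 0 0 0;-0.216 0 0 0 0 0 0;-0.216 0 0 0 0 0 0'
python3 -c "
from h import *
planv(-146,40)"
```

```text
clock: 4.2
tool_pos: [0.4677, 0.0227, 0.0752]
eef_rot: [-0.141, 0.99, -0.001, -0.002]
contact_force: [-0.1, -0.4, 0.6]
opening: 0.393
finger_force: 0.0
t 4.2 tip rack mm [-148.0798    0.0742   64.2083] turn [-0.0015 -0.0049  0.0012] shift tool mm [-2.0256 -0.0907 24.2082] F rack [-0.1679 -0.3388  0.6299] open 0.3932017643432771 q [ 0.1125  0.8464 -0.4262  2.1471  1.0263  0.3727  0.6774]
```

```bash
python3 -m inch '-0.216 -0.002 0 0.012 0 0 0;-0.216 0 0 0.012 0 0 0;-0.216 -0.003 0 0 0 0 0;-0.216 -0.003 0 0 0 0 0;-0.216 -0.003 0 0 0 0 0;-0.216 0 0 0 0 0 0;-0.216 0 0 0 0 0 0'
python3 - <<'E'
from h import *
import cv2
planv(-137,40)
ims=[]
for n in("side","top"):
    p,_=snapshot(n);p=p[:,:,::-1]
    p=p[150:280,200:360] if n=="side" else p[115:245,240:360]
    ims.append(cv2.resize(p,None,fx=2.8,fy=2.8,interpolation=2))
cv2.imwrite("pics/a2.png",np.hstack(ims))
E
```

```text
clock: 4.78
tool_pos: [0.4794, 0.0257, 0.0523]
eef_rot: [-0.14, 0.99, -0.0, -0.001]
contact_force: [-0.5, 1.1, -0.2]
opening: 0.393
finger_force: 0.0
t 4.7833 tip rack mm [-135.9295   -0.3404   41.2823] turn [-0.0003 -0.0022 -0.0009] shift tool mm [1.0945 0.337  1.2823] F rack [-0.1768  1.2128 -0.161 ] open 0.3932842894486972 q [ 0.0852  0.8926 -0.3855  2.1204  1.071   0.3408  0.6404]
```

View pics/a2.png

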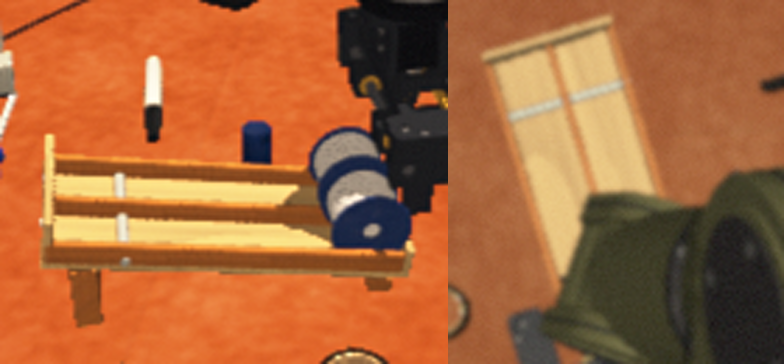

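The fingers stand just behind both spools, at side-crop (420,150-205) against flanges at (372,230). Now a gentle push up the slope.

```bash
python3 -m inch '-0.216 -0.005 0 0 0 0 0;-0.216 -0.006 0 -0.0011 0 0 0;-0.216 -0.006 0 -0.0011 0 0 0;-0.216 -0.006 0 -0.0011 0 0 0;-0.216 -0.006 0 -0.0011 0 0 0;-0.216 -0.006 0 -0.0011 0 0 0;-0.216 -0.006 0 -0.0011 0 0 0;-0.216 0 0 0 0 0 0'
python3 - <<'E'
from h import *
import cv2
planv(-137,40)
ims=[]
for n in("side",):
    p,_=snapshot(n);p=p[:,:,::-1]
    p=p[150:280,200:360] if n=="side" else p[115:245,240:360]
    ims.append(cv2.resize(p,None,fx=3.5,fy=3.5,interpolation=2))
cv2.imwrite("pics/a3.png",np.hstack(ims))
E
```

```text
clock: 5.55
tool_pos: [0.5205, 0.038, 0.0583]
eef_rot: [-0.14, 0.99, 0.0, -0.0]
contact_force: [0.4, 0.1, 0.8]
opening: 0.394
finger_force: 0.0
t 5.55 tip rack mm [-92.9875   0.0813  47.3354] turn [ 0.0004 -0.0003 -0.0007] shift tool mm [44.016  -0.0765  7.3354] F rack [ 0.3831 -0.0099  0.7643] open 0.394216375240922 q [ 0.1312  0.9168 -0.4914  1.9946  0.9506  0.4777  0.7739]
```

View pics/a3.png

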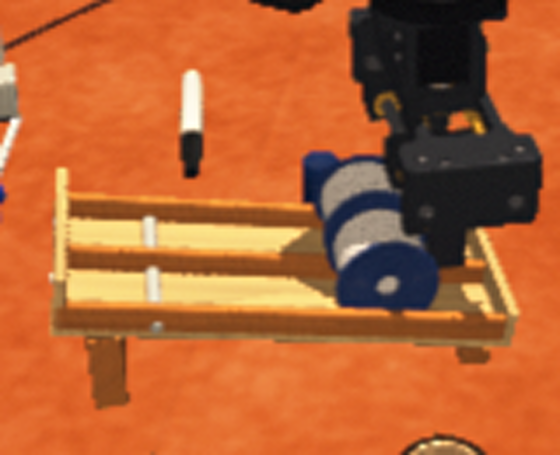

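Both spools roll ahead of the fingers (side-crop flange at (387,285)). I'll carry on in two calls.

```bash
python3 -m inch '-0.216 -0.006 0 -0.0011 0 0 0;-0.216 -0.006 0 -0.0011 0 0 0;-0.216 -0.006 0 -0.0011 0 0 0;-0.216 -0.006 0 -0.0011 0 0 0;-0.216 -0.006 0 -0.0011 0 0 0;-0.216 -0.006 0 -0.0011 0 0 0;-0.216 -0.006 0 -0.0011 0 0 0;-0.216 -0.006 0 -0.0011 0 0 0;-0.216 -0.006 0 -0.0011 0 0 0;-0.216 -0.006 0 -0.0011 0 0 0;-0.216 -0.006 0 -0.0011 0 0 0;-0.216 -0.006 0 -0.0011 0 0 0;-0.216 -0.006 0 -0.0011 0 0 0;-0.216 -0.006 0 -0.0011 0 0 0;-0.216 -0.006 0 -0.0011 0 0 0;-0.216 -0.006 0 -0.0011 0 0 0;-0.216 -0.006 0 -0.0011 0 0 0'
python3 -c "
from h import *
planv(44,73)"
```

```text
clock: 7.02
tool_pos: [0.6168, 0.0655, 0.0764]
eef_rot: [-0.14, 0.99, -0.001, -0.002]
contact_force: [-2.2, -1.2, -0.3]
opening: 0.394
finger_force: 0.7
t 7.0167 tip rack mm [ 7.06   -0.2249 65.3559] turn [-0.0005 -0.0039 -0.0002] shift tool mm [-36.8966   0.2194  -7.6442] F rack [-2.4114 -0.5135 -0.3018] open 0.39366573929275306 q [ 0.1485  0.9845 -0.6147  1.6815  0.7888  0.7451  0.9885]
```

```bash
python3 -m inch '-0.216 -0.004 0 -0.0007 0 0 0;-0.216 -0.004 0 -0.0007 0 0 0;-0.216 -0.004 0 -0.0007 0 0 0;-0.216 -0.004 0 -0.0007 0 0 0;-0.216 -0.004 0 -0.0007 0 0 0;-0.216 -0.004 0 -0.0007 0 0 0;-0.216 -0.004 0 -0.0007 0 0 0;-0.216 -0.004 0 -0.0007 0 0 0;-0.216 0 0 0 0 0 0'
python3 - <<'E'
from h import *
import cv2
planv(46,73)
p,_=snapshot("side");p=p[150:280,190:350,::-1]
cv2.imwrite("pics/a4.png",cv2.resize(p,None,fx=4,fy=4,interpolation=2))
E
```

```text
clock: 7.77
tool_pos: [0.649, 0.0751, 0.0823]
eef_rot: [-0.14, 0.99, 0.0, -0.0]
contact_force: [0.8, 0.9, 0.6]
opening: 0.393
finger_force: 0.0
t 7.7667 tip rack mm [40.7621  0.0715 71.3118] turn [ 0.0002 -0.0002 -0.0006] shift tool mm [-5.2354 -0.0691 -1.6882] F rack [1.0002 0.6327 0.5526] open 0.39290905359738865 q [ 0.1384  1.01   -0.6349  1.574   0.7584  0.8183  1.0413]
```

View pics/a4.png

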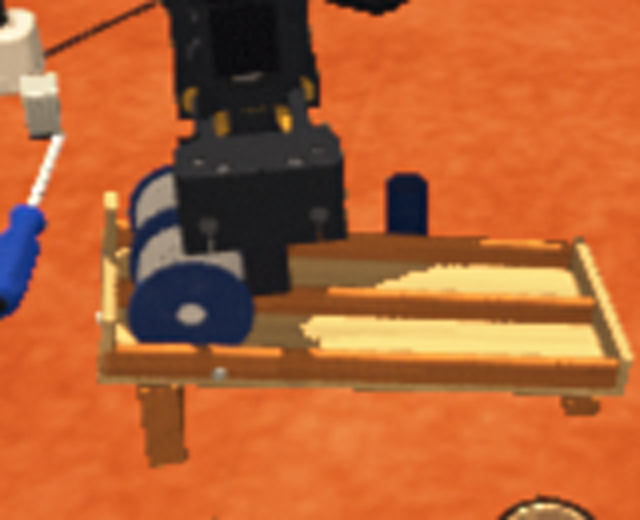

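The left spool has passed the rod end (220,373), with its hub at (190,313), and the contact force has dropped to nothing. I'll back off down the slope, rise, and check.

```bash
python3 -m inch '-0.216 0.006 0 0 0 0 0;-0.216 0.015 0 0 0 0 0;-0.216 0.025 0 -0.002 0 0 0;-0.216 0.025 0 -0.02 0 0 0;-0.216 0.02 0 -0.03 0 0 0;-0.216 0.02 0 -0.035 0 0 0;-0.216 0.03 0 -0.035 0 0 0;-0.216 0.035 0 -0.03 0 0 0;-0.216 0.035 0 -0.02 0 0 0;-0.216 0.03 0 0 0 0 0;-0.216 0 0 0 0 0 0;-0.216 0 0 0 0 0 0;-0.216 0 0 0 0 0 0;-0.216 0 0 0 0 0 0'
python3 - <<'E'
from h import *
import cv2
planv(46,73)
ims=[]
for n in("side","top"):
    p,_=snapshot(n);p=p[:,:,::-1]
    p=p[150:300,190:350] if n=="side" else p[105:255,230:350]
    ims.append(cv2.resize(p,None,fx=2.8,fy=2.8,interpolation=2))
cv2.imwrite("pics/a5.png",np.hstack(ims))
for y in(26,-26):
    c=F+Ln.apply([.207,y/1e3,.028]);print(pix("top",c),pix("side",c))
E
```

```text
clock: 8.98
tool_pos: [0.4232, 0.0099, 0.2483]
eef_rot: [-0.14, 0.99, -0.0, -0.001]
contact_force: [-0.6, 0.8, -0.1]
opening: 0.392
finger_force: 0.0
t 8.9833 tip rack mm [-194.3534    0.075   237.3461] turn [ 0.0002 -0.0027 -0.0004] shift tool mm [-240.3239   -0.0732  164.346 ] F rack [-0.3459  0.9299 -0.1245] open 0.39166343215752936 q [ 0.405   0.5353 -0.8148  2.1221  0.5918  0.7271  1.0504]
[268.8774 145.4833] [235.4583 222.5629]
[290.8199 138.848 ] [234.7448 207.5251]
```

View pics/a5.png

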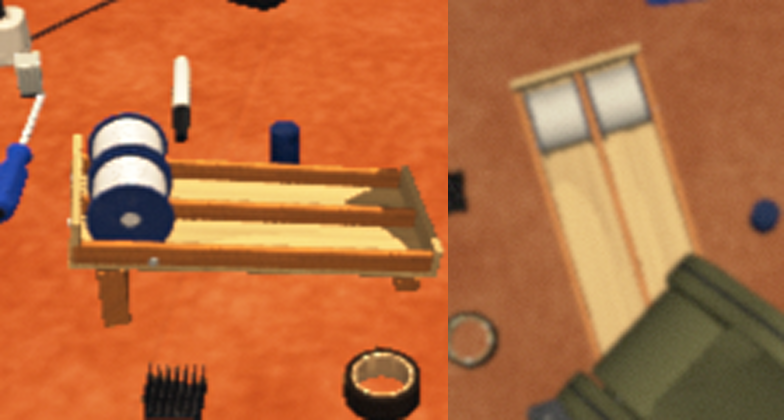

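Both spools stayed put after release. In the top view their centres are at (269,146) and (291,139), within a pixel of the predicted parked positions (269,145) and (291,139). The heat sink, tape, capacitor and marker are where they were.

```bash
python3 -c "
from plant import r
print(r.finish_job())"
```

```text
the job is handed in; nothing more can be done
None
```

Both solder spools were pushed over the rod and stayed parked at the top stop after the arm let go, the things beside the rack were left alone, and the job was handed in at about 9 s.

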